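# Open the combination lockbox on the saw table

### The arm

A 6-joint arm with a two-finger parallel gripper is mounted at the origin on a cart in front of the work surface, level with it; the furniture and walls round the work are solid. World frame = base frame: x ahead of the robot, y to its left, z up, the work surface at z = 0. Lengths are in mm, angles in rad, forces in N, time in s.
With the tool pointing down it reaches from about 275 to 725 mm from the base axis. Payload 5.6 kg.
Tool frame: the origin (TCP) lies at the very end of the fingers, on their centre line; the grasp point (between the pads) lies manip.grip_point_offset behind it (manip.grip_point_offset is the distance from the TCP to the grasp point, in mm); z points along the fingers, y is the line along which they close (so a half turn about z gives the same grasp; the last joint's range is limited). The gripper opens to 85 mm and grips with 20 to 120 N. Pads are 22 mm wide; open, the fingers measure 114 mm over their backs; the gripper's body (76 mm by 85 mm) begins 54 mm behind the grasp point. The pads swing forward as they close: fully open they stand 13 mm farther back than shut.
Start: joints at [1.501, 0.255, 0.108, 0, -1.424, -0.285], TCP at [191.044, 515.747, 231.283] pointing down, gripper open.
Joint ranges: [-2.95, 2.95], [-1.21, 1.97], [-1.09, 1.5], [-2.87, 1.71], [-2.94, -0.07], [-3.05, 3.05]. Speed limits (rad/s): [2.57, 2.57, 3.14, 3.14, 3.14, 3.14].

### API

Orientations are given as a rotation vector (axis times angle).
In Python, from rig import manip gives the robot as it stands.
- The arm moves only by the tool jog_arm, never from a script. Its argument "rows" is a list of rows, each a list of 7 numbers: the shift along the tool's x, y, z in cm, then the turn, a rotation vector about the tool's x, y, z in degrees, then the opening, from 0 (shut) to 1 (fully open). A call has 1 to 10 rows; each row shifts and turns the commanded pose from where the row before left it, along the tool's axes as they then stand; what a row does not reach is not made up. A row lasts 1/8 s, in which the tool goes at most 62.5 mm and 10.7 degrees, less where a joint would pass 70% of its speed; a pose out of reach is approached as far as the arm can. A call is refused whole if a number of a shift passes 6.25 or a number of a turn 10.7, either way. A call with a gripper value outside its range is refused whole. The fingers move at their own pace and stop on an object; the grip force is fixed at half the most. Time passes only in rows, so rows that do not move let the fingers close. It gives the time, the measured TCP pose, the force, the opening and the grip force at its end, in the units of the state.
- manip.get_state(): the state, without advancing time (a new reading comes with each control period).
- manip.grab_frame(name): name is "scene" or "top"; returns the picture (480x640x3 uint8, blue, green, red); there is no depth.
- manip.get_calibration(name): a dict with "camera_matrix" (3x3 intrinsics, pixels), "pose" (4x4, takes a point from camera to world coordinates). Camera axes: x right, y down, z forward; pixel columns grow to the right and rows downward; lengths in mm; the calibration is good to about 2 mm. A picture is of the moment at which its call begins. get_calibration takes no time and is no camera call.
- manip.sign_off(): hands the job in; it is judged then, once.
The state is a dict: "clock": time; "joints": joint angles; "qd": joint speeds; "effort": joint torques, N m; "tool_pos": TCP position; "orientation": TCP orientation; "contact_force": force on the tool from outside, world axes, zero at the start; "moment": the same for the moment, N m; "opening": finger opening in mm; "gripper_force": force on a finger pad.
Only numpy, scipy, OpenCV 4.12 (cv2) and the standard library are available. Lean on these libraries where they do the work, as an engineer would, in place of code of your own. Each camera call takes 0.05 s, during which the arm holds its last target. There are 200 camera calls.

### The job

Open the blue lockbox so that the spanner kept in it can be reached: lift the tape measure off its lid and set it down, upright and without dropping it, on the saw table; roll the three thumbwheels, left to right as you face the box, to the code 4-1-7 at the red index lines; then slide the red latch fully to the right and swing the lid up until it stands open by itself, nearly upright. Leave the wheels on the code, and do not disturb the oil bottle, the screw tin or the pencil.

Things in the scene. Friction and masses are not known exactly. Their poses are not given: they have to be found in the camera images.
- lockbox: Blue steel lockbox, fixed on the saw table: a chest 240 mm wide (its y), from x = -28 to 80 mm, 165 mm high plus an 11 mm lid, with a lower lock console before it (x = -100 to -28). Origin: on the table under it; x points to its back, away from the robot, y to its left as you face it, z up. Offsets below are (x, y, z) in this frame.
- face (a point): Middle of the console's bare-metal face with its wheels and latch, (-62, 0, 64) mm. It slopes 30 degrees, from (-98, 43) to (-26, 85) mm in (x, z), up and toward the robot: outward normal (-0.5, 0, 0.866). The lid's front edge (x = -50, z = 166 to 177 mm) is in the way of an upright gripper: tilt the tool 25 to 40 degrees, fingers pointing down and away from the robot.
- tape: Yellow tape measure with a red button, 36 x 89 x 71 mm, 0.24 kg; origin at the middle of its underside, z up, y along its 89 mm length (the hook end at -y), flat sides 34 mm apart along x. It stands upright on the box's closed lid (lid top 177 mm above the table), behind the handle.
- oil: Grey oil bottle with a red cap, 54 mm across, 140 mm tall, standing; origin under its middle. Bystander close to one side of the box.
- tin: Grey round screw tin, 69 mm across, 54 mm tall; origin under its middle. Bystander close to the other side of the box.
- pencil: Flat red carpenter pencil, 8 x 166 x 14 mm, lying on the table just in front of the box; origin under its middle, y along it. Bystander.
- wheel_a (a joint): Angle in rad of the left thumbwheel. Digit d (white numerals 0 to 9, in the valleys of the rim) stands at the red index lines when the angle is d x 0.628 (plus any whole turns of 6.283: it turns endlessly). It grows as the exposed rim is rolled up the slope, away from the robot. A sprung detent (0.06 N m, some 2 N at the rim) pulls the wheel to the nearest digit and holds it.
- wheel_b (a joint): Angle in rad of the middle thumbwheel. Same make, scale and direction as the left wheel.
- wheel_c (a joint): Angle in rad of the right thumbwheel. Same make, scale and direction as the left wheel.
- axle_a (a point): Middle of the left wheel on its axle, 14 mm below the lock face; the axle runs along the box's y. At (-55, 70, 52) mm. All wheels: 14 mm thick discs, 69 mm across over ten ridges (valleys 5.5 mm deep), 28 mm apart, sticking 20.5 mm out of the face. Their flat sides can be pinched at the rim; pads that do not turn along slip round, and the wheel then turns about a third less than they travel.
- axle_b (a point): Middle of the middle wheel on its axle, 14 mm below the lock face; the axle runs along the box's y. At (-55, 28, 52) mm.
- axle_c (a point): Middle of the right wheel on its axle, 14 mm below the lock face; the axle runs along the box's y. At (-55, -14, 52) mm.
- index_a (a point): Point in line with the red index lines, 29 mm out from the left wheel's axle along the face's normal, where the numeral in use stands.
- index_b (a point): Point in line with the red index lines, 29 mm out from the middle wheel's axle along the face's normal, where the numeral in use stands.
- index_c (a point): Point in line with the red index lines, 29 mm out from the right wheel's axle along the face's normal, where the numeral in use stands.
- code_a (a point): Numeral 4 on the left wheel (it turns with the wheel, 29 mm from the axle): the digit that this wheel must show.
- code_b (a point): Numeral 1 on the middle wheel (it turns with the wheel, 29 mm from the axle): the digit that this wheel must show.
- code_c (a point): Numeral 7 on the right wheel (it turns with the wheel, 29 mm from the axle): the digit that this wheel must show.
- table_corner (a point): Right front corner of the saw's flat top (z = 0). Its front edge runs from here about along (-0.50, 0.87), its right edge along (0.83, 0.55) in world x, y; the rip fence bounds it on the left, 0.6 m and more along the front edge. Fixed shop clutter stands only farther than 0.75 m from the robot's axis.
- latch (a joint): Latch travel in m: 0 shut, 0.014 fully open, toward the box's right (-y). It slides with about 2 N and stays where it is left. Teeth on its shaft meet notched rings on the wheels: it goes only when all three wheels show 4-1-7 within about 0.12 rad, else it stops at about 1 mm. While shut it hooks the lid down.
- latch_grip (a point): Middle of the latch's red grip: a block 14 mm wide along the box's y, 30 mm along the slope, standing 17.5 mm out of the face (this point 10 mm out). It moves with the latch. Shut, it is at (-67, -62, 73) mm, with 34 mm free between it and the right wheel.
- lid (a joint): Lid angle in rad: 0 shut, 1.7 (a little past upright) fully open. A friction hinge (0.5 N m) lets the lid stand at any angle; lifting it by the handle takes about 6 N. Its hinge line runs along the box's y at (78, y, 166) mm; the lid is 244 mm wide and reaches 128 mm forward of the hinge. A steel keeper strap hangs from it before the chest at y = -81 mm.
- lid_handle (a point): Middle of the lid's handle: a round steel bar 10 mm thick, 90 mm long along the box's y, its middle 30 mm above the lid's top, 25 mm free under it. It moves with the lid. Lid shut: (-32, 0, 207) mm.
Not all that is in view belongs to the job. What is shaped like the tape but turquoise is not meant.

How it is judged (in metres and radians):
On the way, in this order (a step that is already met when the one before it is completed fails the run):
1. all three wheels show the code 4-1-7 (distance between code_a and index_a below 0.0046 m and distance between code_b and index_b below 0.0046 m and distance between code_c and index_c below 0.0046 m), for 0.1 s.
2. the latch is slid open (value of joint latch above 0.011 m), for 0.1 s.
3. the lid stands open (value of joint lid above 1 rad), for 0.1 s.
At the end, for the whole second after the job is handed in: The wheels show 4, 1, 7 within 0.16 rad each; latch open over 11 mm; lid open over 1.0 rad (57 degrees); the tape measure stands on the table (underside within 8 mm of its height, tilt under 0.15 rad); it and the bystanders are at rest (all of step 1 and value of joint latch above 0.011 m and value of joint lid above 1 rad and height (world z) of tape between -0.008 and 0.008 m and angle between tape's own z axis and vertical below 0.15 rad and linear speed of each of tape, oil, tin, pencil below 0.03 m/s); the robot touches nothing.
It fails at once if the oil bottle is shifted by more than 3 cm or tipped by more than 0.35 rad (distance of oil from where it was at the start of the episode above 0.03 m or angle between oil's own z axis and vertical above 0.35 rad).
It fails at once if the screw tin is shifted by more than 3 cm or tipped by more than 0.35 rad (distance of tin from where it was at the start of the episode above 0.03 m or angle between tin's own z axis and vertical above 0.35 rad).
It fails at once if the pencil is shifted by more than 3 cm (distance of pencil from where it was at the start of the episode above 0.03 m).
It fails at once if the tape measure is dropped or thrown (faster than 0.7 m/s while no finger holds it) (linear speed of tape above 0.7 m/s and contact force between tape and the fingers below 0.3 N).
It also fails if it takes over 72 s, if anything falls off the work surface, if the arm or the gripper's body presses on something with over 40 N, if the wrist force passes 120 N, or if a joint passes its speed limit or range.

## Working session

There is one attempt and no reset: what is moved stays moved. The work goes in short steps, Python scripts to look and compute and a tool call to move; the robot and the scene stay as the last step left them, time stands still between calls to the robot, and variables do not carry over. Pictures are saved under pics/ and viewed, at most 10 in all, crops included, and the job is handed in when it is done.

Besides the shell and the picture viewer there is one more tool, called after "Emit:" as name(argument=value, ...) on one line, values as JSON. jog_arm: Moves the arm, as the interface text tells. Its arguments: {"type":"object","properties":{"rows":{"type":"array","items":{"type":"array","items":{"type":"number"}}}},"required":["rows"]}

```bash
ls; mkdir -p pics; python3 - <<'E'
from rig import manip
import cv2,numpy as np
np.set_printoptions(suppress=True,precision=4)
for n in("scene","top"):
    cv2.imwrite(f"pics/{n}0.png",manip.grab_frame(n)); c=manip.get_calibration(n); print(n,c["camera_matrix"],c["pose"])
print(manip.get_state(),manip.grip_point_offset)
E
```

```text
pics
scene [[486.1501   0.     331.0951]
 [  0.     486.1501 244.4564]
 [  0.       0.       1.    ]] [[   0.5669   -0.3746    0.7337 -136.2219]
 [  -0.8236   -0.24      0.5138 -290.1564]
 [  -0.0164   -0.8956   -0.4446  531.358 ]
 [   0.        0.        0.        1.    ]]
top [[615.0921   0.     318.2298]
 [  0.     615.0921 229.4181]
 [  0.       0.       1.    ]] [[   0.0106   -0.9984    0.0547  416.1903]
 [  -0.9999   -0.0105    0.0022  160.0128]
 [  -0.0017   -0.0547   -0.9985 1319.1864]
 [   0.        0.        0.        1.    ]]
{'clock': 0.1, 'joints': array([ 1.5006,  0.2557,  0.1071, -0.0004, -1.4239, -0.2846]), 'qd': array([-0.0004, -0.0021,  0.0025,  0.0015,  0.0005,  0.0023]), 'effort': array([ -0.0024, -38.7604,  23.8474,   5.3779,  -0.0038,  -0.    ]), 'tool_pos': array([190.8672, 515.3437, 230.4911]), 'orientation': array([ 3.0906, -0.5542, -0.0004]), 'contact_force': array([ 1.0591,  0.3079, -0.4369]), 'moment': array([-0.0196,  0.0022,  0.0477]), 'gripper_force': 0.0, 'opening': 85.21755803522697} 18.700000000000003
```

View pics/scene0.png

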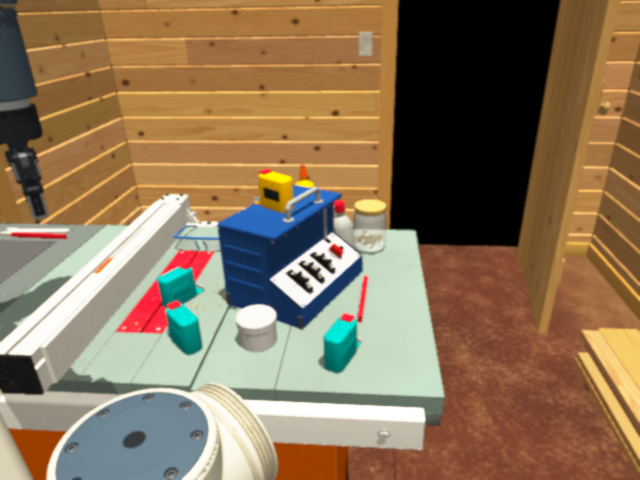

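View pics/top0.png

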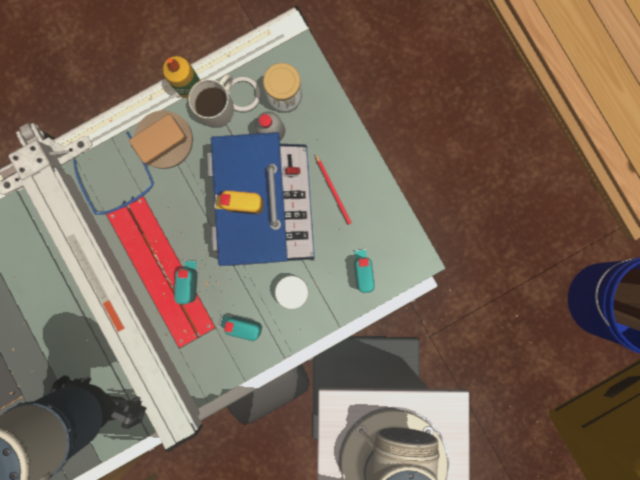

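Scene view: yellow tape at (276,190) on the lid; turquoise decoys at (178,285), (184,328) and (341,343). Top view: tape at (240,201), box lid at about (212–282,133–265), oil cap (265,121), tin (291,292), pencil (333,190). The yellow bottle at (179,70) is clutter. The box's front faces image right, which is world -y. I choose the yellow tape with the red button.

```bash
cat > h.py <<'E'
from rig import manip
import cv2,numpy as np
np.set_printoptions(suppress=True,precision=3)
C={n:manip.get_calibration(n) for n in("scene","top")}
def ray(n,uv):
    K,P=C[n]["camera_matrix"],C[n]["pose"]; d=P[:3,:3]@np.linalg.solve(K,[*uv,1.]); return P[:3,3],d
def onz(n,uv,z):
    o,d=ray(n,uv); return o+d*(z-o[2])/d[2]
def proj(n,X):
    K,P=C[n]["camera_matrix"],C[n]["pose"]; p=K@(P[:3,:3].T@(np.asarray(X,float)-P[:3,3])); return p[:2]/p[2]
E
python3 - <<'E'
from h import *
t=cv2.imread("pics/top0.png"); s=cv2.imread("pics/scene0.png")
h=cv2.cvtColor(t,cv2.COLOR_BGR2HSV)
def blob(m,roi):
    z=np.zeros_like(m); x0,y0,x1,y1=roi; z[y0:y1,x0:x1]=m[y0:y1,x0:x1]
    n,l,st,ce=cv2.connectedComponentsWithStats(z); i=1+np.argmax(st[1:,4]); ys,xs=np.where(l==i)
    return cv2.minAreaRect(np.c_[xs,ys].astype(np.float32)),st[i,4]
blue=cv2.inRange(h,(100,100,30),(125,255,255)); r,a=blob(blue,(195,120,320,275)); print("lid",r,a)
print("lid corners",[onz("top",p,177)[:2] for p in cv2.boxPoints(r)])
yel=cv2.inRange(h,(15,120,80),(38,255,255))|cv2.inRange(h,(0,120,80),(10,255,255)); r,a=blob(yel,(210,180,270,220)); print("tape",r,a)
print([onz("top",p,245)[:2] for p in cv2.boxPoints(r)],onz("top",r[0],245))
steel=cv2.inRange(h,(0,0,110),(180,60,255)); r,a=blob(steel,(283,140,318,262)); print("face",r,a)
print("handle",[onz("top",p,212)[:2] for p in((272,168),(272,226))])
print("oil",onz("top",(265,121),140),"tin",onz("top",(291,292),54),"pencil",[onz("top",p,14)[:2] for p in((317,157),(349,223))])
print("tq",[onz("top",p,71)[:2] for p in((185,283),(241,328),(365,272))], "corner",onz("top",(443,268),0),"insert",[onz("top",p,0)[:2] for p in((145,198),(214,325),(110,210),(180,346))])
a=cv2.resize(t[135:265,205:325],None,fx=5,fy=4.4,interpolation=cv2.INTER_CUBIC)
cv2.imwrite("pics/ctop.png",a[:570])
b=cv2.resize(s[225:325,260:370],None,fx=6.5,fy=6,interpolation=cv2.INTER_CUBIC);cv2.imwrite("pics/cscene.png",b)
E
```

```text
lid ((248.68553161621094, 198.57327270507812), (128.71678161621094, 68.8174057006836), 86.34777069091797) 7078
lid corners [array([651.099, 366.987]), array([660.732, 238.272]), array([420.218, 219.659]), array([410.744, 346.906])]
tape ((239.11477661132812, 201.23770141601562), (44.99626541137695, 19.46518325805664), 5.194429397583008) 751
[array([509.166, 342.286]), array([543.343, 339.866]), array([536.98, 261.07]), array([502.832, 263.624])] [523.065 301.703 245.   ]
face ((299.9999694824219, 200.49996948242188), (120.99998474121094, 33.99999237060547), 90.0) 3368
handle [array([587.464, 247.499]), array([482.137, 245.944])]
oil [690.222 268.117 140.   ] tin [356.512 217.279  54.   ] pencil [array([642.784, 167.236]), array([502.047,  97.68 ])]
tq [array([373.148, 431.23 ]), array([283.992, 316.319]), array([399.241,  67.23 ])] corner [ 408.598 -104.869    0.   ] insert [array([552.319, 536.991]), array([282.193, 382.85 ]), array([525.589, 611.696]), array([237.069, 454.288])]
```

View pics/cscene.png

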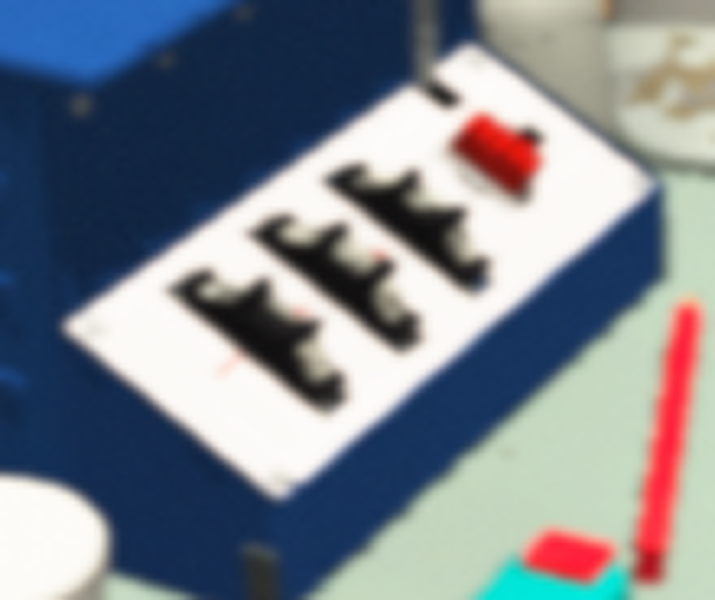

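View pics/ctop.png

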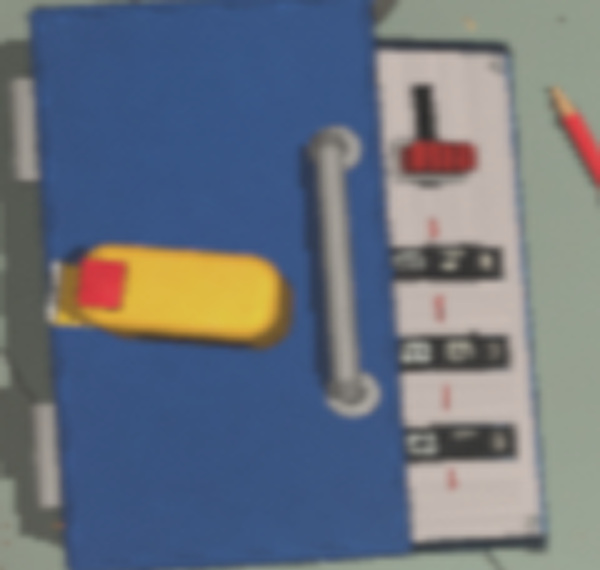

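Latch, wheels and numerals can be made out in the crop: a≈1 at crop (465,440), b≈9 at (460,350), c≈4 at (450,262). I'll check the digits rotated upright and check the box pose by projecting known points.

```bash
cat >> h.py <<'E'
from scipy.spatial.transform import Rotation as R
TH=np.radians(94.4); O=np.array([536.8,279.,0])
def setbox(th,o):
    global TH,O; TH,O=th,np.array([*o,0.])
def bR(): return R.from_euler("z",TH).as_matrix()
def bw(p): return bR()@np.asarray(p,float)+O
PT=dict(latch=(-67,-62,73+7),wa=(-55,70,52),wb=(-55,28,52),wc=(-55,-14,52))
E
python3 - <<'E'
from h import *
import h
from scipy.optimize import least_squares
t=cv2.imread("pics/top0.png"); hsv=cv2.cvtColor(t,cv2.COLOR_BGR2HSV)
red=cv2.inRange(hsv,(0,110,60),(8,255,255))|cv2.inRange(hsv,(172,110,60),(180,255,255)); red[:,:284]=0;red[:,312:]=0
n,l,st,ce=cv2.connectedComponentsWithStats(red); print("red",[(st[i,4],ce[i]) for i in range(1,n) if 140<ce[i][1]<265])
# lid corners
obs=[((-50,-122,177),(None)),]
L={(-50,-122,177):0,(-50,122,177):0,(78,122,177):0,(78,-122,177):0}
blue=cv2.inRange(hsv,(100,100,30),(125,255,255))
r=((248.6855,198.5733),(128.7168,68.8174),86.34777); bp=cv2.boxPoints(r)
def err(v,idx=None):
    h.setbox(v[2],v[:2]); return np.concatenate([proj("top",bw(k))-m for k,m in M])
pred=[proj("top",bw(k)) for k in L]; M=[(k,bp[np.argmin(np.linalg.norm(bp-p,axis=1))]) for k,p in zip(L,pred)]
s=least_squares(err,[536.8,279,h.TH]); print(s.x,np.degrees(s.x[2]),s.fun.round(1)); h.setbox(s.x[2],s.x[:2])
print("latch top pred",proj("top",bw((-70,-62,81))),"face corners",[proj("top",bw(k)) for k in((-98,-120,43),(-98,120,43))])
print("hsc", [proj("scene",bw(k)).round(1) for k in((-98,-120,43),(-98,120,43),(-26,120,85),(-62,-62,64))])
n=np.array([-.5,0,.866])
print("idx",{w:proj("top",bw(np.array(PT[w])+29*n)).round(1) for w in("wa","wb","wc")},"lines y between",[proj("top",bw(np.array([-62,y,64]))).round(1) for y in(91,49,7,-35)])
a=cv2.rotate(t[176:246,284:312],cv2.ROTATE_90_CLOCKWISE); cv2.imwrite("pics/dig.png",cv2.resize(a,None,fx=11,fy=11,interpolation=cv2.INTER_CUBIC))
E
```

```text
red [(np.int32(84), array([292.286, 170.262]))]
[536.836 278.999   1.65 ] 94.5318472633503 [-0.3 -0.9  0.1  0.6 -0.1  0.9  0.3 -0.6]
latch top pred [293.546 169.964] face corners [array([305.812, 144.35 ]), array([313.604, 258.831])]
hsc [array([361.5, 254.7]), array([300.6, 309.7]), array([266.3, 279.6]), array([333.6, 253.3])]
idx {'wa': array([297.7, 235. ]), 'wb': array([296.3, 214.3]), 'wc': array([294.9, 193.7])} lines y between [array([294.9, 245.8]), array([293.6, 225.3]), array([292.2, 204.9]), array([290.9, 184.5])]
```

View pics/dig.png

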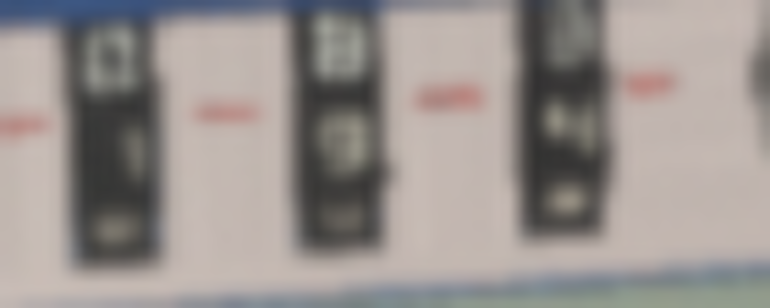

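Digits confirmed: a reads 1 (0 above, 2 below), b reads 9 and c reads 4. The needed steps up the slope are a +3, b +2, c +3. Next is the tape.

```bash
cat >> h.py <<'E'
setbox(np.radians(94.5),(536.0,279.))
def tool(yaw,tilt=0):
    a=np.radians(yaw); c,s=np.cos(a),np.sin(a)
    return np.array([[c,s,0],[s,-c,0],[0,0,-1.]])@R.from_euler("y",-tilt,degrees=True).as_matrix()
def plan(wps,start=None,pace=(60,10.4),g=1):
    """wps: list of (pos,R); prints rows in tool axes (cm,deg)"""
    if start is None:
        s=manip.get_state(); start=(s["tool_pos"],R.from_rotvec(s["orientation"]).as_matrix())
    p0,R0=np.array(start[0],float),start[1]
    for p1,R1 in wps:
        p1=np.array(p1,float); rv=R.from_matrix(R0.T@R1).as_rotvec()
        n=max(1,int(np.ceil(max(np.linalg.norm(p1-p0)/pace[0],np.degrees(np.linalg.norm(rv))/pace[1]))))
        print("-> n",n,p1)
        for i in range(n):
            Ra=R0@R.from_rotvec(rv*i/n).as_matrix()
            print([*(Ra.T@(p1-p0)/n/10).round(2).tolist(),*np.degrees(rv/n).round(1).tolist(),g])
        p0,R0=p1,R1
E
python3 - <<'E'
from h import *
T=tool(-94.6)
plan([((523,302,310),T),((523,302,200),T)],pace=(55,10.4))
E
```

```text
-> n 8 [523. 302. 310.]
[4.82, 1.06, -0.99, 0.0, -0.0, 9.3, 1]
[4.93, 0.27, -0.99, 0.0, -0.0, 9.3, 1]
[4.91, -0.53, -0.99, 0.0, -0.0, 9.3, 1]
[4.76, -1.31, -0.99, 0.0, -0.0, 9.3, 1]
[4.48, -2.07, -0.99, 0.0, -0.0, 9.3, 1]
[4.09, -2.76, -0.99, 0.0, -0.0, 9.3, 1]
[3.59, -3.38, -0.99, 0.0, -0.0, 9.3, 1]
[3.0, -3.92, -0.99, 0.0, -0.0, 9.3, 1]
-> n 2 [523. 302. 200.]
[0.0, 0.0, 5.5, 0.0, 0.0, 0.0, 1]
[0.0, 0.0, 5.5, 0.0, 0.0, 0.0, 1]
```

Emit:
jog_arm(rows=[[4.82,1.06,-0.99,0,0,9.3,1],[4.93,0.27,-0.99,0,0,9.3,1],[4.91,-0.53,-0.99,0,0,9.3,1],[4.76,-1.31,-0.99,0,0,9.3,1],[4.48,-2.07,-0.99,0,0,9.3,1],[4.09,-2.76,-0.99,0,0,9.3,1],[3.59,-3.38,-0.99,0,0,9.3,1],[3,-3.92,-0.99,0,0,9.3,1],[0,0,0,0,0,0,1]])

```text
clock: 1.23
tool_pos: [525.2, 299.8, 309.8]
orientation: [2.121, -2.316, 0.001]
contact_force: [0.1, 0.2, 0.0]
opening: 85.2
gripper_force: 0.0
```

```bash
python3 - <<'E'
from h import *
s=manip.get_state();print(s["clock"],s["joints"],s["tool_pos"])
T=tool(-94.6); plan([((523,302,200),T)],pace=(50,10))
i=manip.grab_frame("top"); cv2.imwrite("pics/t1.png",cv2.resize(i[120:280,190:340],None,fx=4,fy=3.7))
E
```

```text
1.225 [ 0.777  0.365  0.459  0.    -1.665 -0.865] [525.249 299.826 309.773]
-> n 3 [523. 302. 200.]
[-0.07, 0.08, 3.66, 0.0, -0.0, -0.2, 1]
[-0.07, 0.08, 3.66, 0.0, -0.0, -0.2, 1]
[-0.07, 0.08, 3.66, 0.0, -0.0, -0.2, 1]
```

View pics/t1.png

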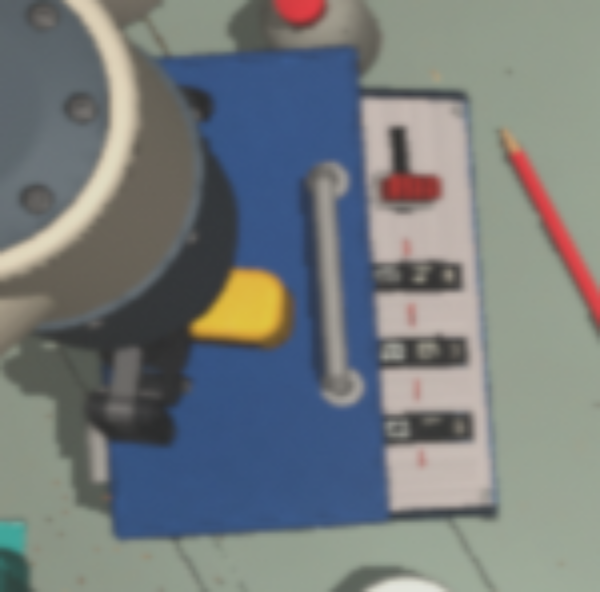

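The open fingers straddle the tape (finger at crop (130,400), tape at (240,305)); parallax accounts for the offset. Descending to grip it.

Emit:
jog_arm(rows=[[-0.07,0.08,3.66,0,0,-0.2,1],[-0.07,0.08,3.66,0,0,-0.2,1],[-0.07,0.08,3.66,0,0,-0.2,1],[0,0,0,0,0,0,0],[0,0,0,0,0,0,0],[0,0,0,0,0,0,0],[0,0,0,0,0,0,0],[0,0,0,0,0,0,0]])

```text
clock: 2.28
tool_pos: [521.8, 304.9, 203.3]
orientation: [-2.137, 2.296, -0.001]
contact_force: [-0.2, 0.3, 7.1]
opening: 33.1
gripper_force: 60.5
```

```bash
python3 - <<'E'
from h import *
T=tool(-94.6); s=manip.get_state(); p=s["tool_pos"]; Ra=R.from_rotvec(s["orientation"]).as_matrix(); print(s["joints"])
z0=p[2]-177
plan([((p[0],p[1]+5,270),Ra),((470,440,270),tool(-94.6)),((470,440,z0+1),tool(-94.6))],pace=(45,8),g=0)
E
```

```text
[ 0.788  0.368  0.196  0.001 -1.394 -0.86 ]
-> n 2 [521.843 309.938 270.   ]
[-0.26, 0.0, -3.33, 0.0, 0.0, 0.0, 0]
[-0.26, 0.0, -3.33, 0.0, 0.0, 0.0, 0]
-> n 4 [470. 440. 270.]
[-3.15, 1.53, 0.0, -0.1, 0.0, 0.1, 0]
[-3.15, 1.53, 0.0, -0.1, 0.0, 0.1, 0]
[-3.14, 1.54, 0.0, -0.1, 0.0, 0.1, 0]
[-3.14, 1.55, 0.0, -0.1, 0.0, 0.1, 0]
-> n 6 [470.    440.     27.323]
[0.0, 0.0, 4.04, 0.0, 0.0, 0.0, 0]
[0.0, 0.0, 4.04, 0.0, 0.0, 0.0, 0]
[0.0, 0.0, 4.04, 0.0, 0.0, 0.0, 0]
[0.0, 0.0, 4.04, 0.0, 0.0, 0.0, 0]
[0.0, 0.0, 4.04, 0.0, 0.0, 0.0, 0]
[0.0, 0.0, 4.04, 0.0, 0.0, 0.0, 0]
```

Emit:
jog_arm(rows=[[-0.1,0,-3.33,0,0,0,0],[-0.1,0,-3.33,0,0,0,0],[0,0,-2,0,0,0,0],[-3.15,1.53,0,0,0,0,0],[-3.15,1.53,0,0,0,0,0],[-3.15,1.53,0,0,0,0,0],[-3.15,1.53,0,0,0,0,0],[0,0,0,0,0,0,0]])

```text
clock: 3.28
tool_pos: [467.3, 438.3, 285.9]
orientation: [2.142, -2.295, -0.002]
contact_force: [0.1, 0.4, -3.1]
opening: 33.2
gripper_force: 60.4
```

```bash
python3 - <<'E'
from h import *
s=manip.get_state(); print(s["tool_pos"],s["contact_force"])
plan([((470,440,40),tool(-94.6)),((470,440,28),tool(-94.6))],pace=(45,8),g=0)
i=manip.grab_frame("scene"); cv2.imwrite("pics/s2.png",cv2.resize(i[120:300,130:350],None,fx=3.5,fy=3.3))
E
```

```text
[467.297 438.269 285.851] [ 0.067  0.422 -3.062]
-> n 6 [470. 440.  40.]
[-0.04, -0.05, 4.1, 0.0, -0.0, 0.1, 0]
[-0.04, -0.05, 4.1, 0.0, -0.0, 0.1, 0]
[-0.04, -0.05, 4.1, 0.0, -0.0, 0.1, 0]
[-0.03, -0.05, 4.1, 0.0, -0.0, 0.1, 0]
[-0.03, -0.05, 4.1, 0.0, -0.0, 0.1, 0]
[-0.03, -0.04, 4.1, 0.0, -0.0, 0.1, 0]
-> n 1 [470. 440.  28.]
[0.0, 0.0, 1.2, 0.0, 0.0, 0.0, 0]
```

View pics/s2.png

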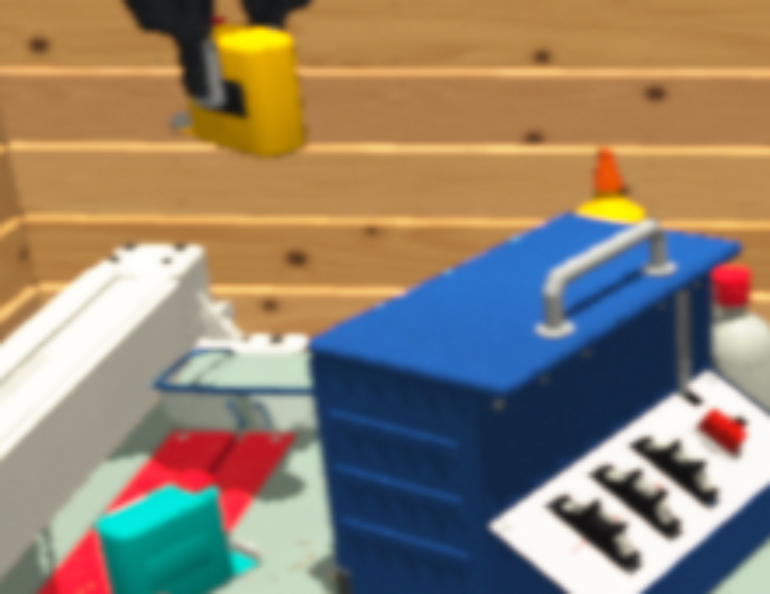

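The tape is held upright at crop (245,90), clear of the box and over the free table. Setting it down.

Emit:
jog_arm(rows=[[-0.04,-0.05,4.1,0,0,0.1,0],[-0.04,-0.05,4.1,0,0,0.1,0],[-0.04,-0.05,4.1,0,0,0.1,0],[-0.04,-0.05,4.1,0,0,0.1,0],[-0.04,-0.05,4.1,0,0,0.1,0],[-0.04,-0.05,4.1,0,0,0.1,0],[0,0,0.8,0,0,0,0],[0,0,0.3,0,0,0,0],[0,0,0,0,0,0,0]])

```text
clock: 4.45
tool_pos: [473.1, 439.2, 32.3]
orientation: [-2.126, 2.309, 0.0]
contact_force: [0.1, 0.4, -2.8]
opening: 33.3
gripper_force: 60.2
```

Emit:
jog_arm(rows=[[0,0,0.3,0,0,0,0],[0,0,0.2,0,0,0,0],[0,0,0.1,0,0,0,0],[0,0,0,0,0,0,0]])

```text
clock: 4.95
tool_pos: [472.3, 438.8, 26.4]
orientation: [-2.128, 2.309, -0.0]
contact_force: [-3.7, -2.7, 7.3]
opening: 33.1
gripper_force: 61.6
```

Contact, and the tape stands on the table. Releasing it, rising, and planning the approach to wheel a.

Emit:
jog_arm(rows=[[0,0,0,0,0,0,1],[0,0,0,0,0,0,1],[0,0,0,0,0,0,1],[0,0,-2,0,0,0,1],[0,0,-5,0,0,0,1],[0,0,-6,0,0,0,1],[0,0,-6,0,0,0,1],[0,0,-6,0,0,0,1],[0,0,-6,0,0,0,1],[0,0,0,0,0,0,0.3]])

```text
clock: 6.2
tool_pos: [473.6, 439.2, 340.7]
orientation: [-2.119, 2.303, 0.001]
contact_force: [-0.3, 0.7, -1.0]
opening: 69.9
gripper_force: 0.0
```

```bash
cat >> h.py <<'E'
BY=-85.5
def wpose(w,t,rho):
    a=np.radians(t); return bw(np.array(PT[w])+rho*np.array([-np.sin(a),0,np.cos(a)])),tool(BY,t)
E
python3 - <<'E'
from h import *
t=manip.grab_frame("top");h_=cv2.cvtColor(t,cv2.COLOR_BGR2HSV)
y=cv2.inRange(h_,(18,120,80),(38,255,255)); y[:,:150]=0;y[:,280:]=0;y[:150]=0
c=cv2.minAreaRect(cv2.findNonZero(y)); print("tape",c,onz("top",c[0],69))
A=tool(-88,10)
plan([((500,330,330),A),(bw((-145,60,320)),tool(BY,35)),wpose("wa",50,110)],pace=(58,10.2),g=0.3)
E
```

```text
tape ((186.91090393066406, 234.89108276367188), (39.00545883178711, 16.51761817932129), 5.710593223571777) [470.7  429.97  69.  ]
-> n 2 [500. 330. 330.]
[5.32, -1.81, 0.33, -0.4, -4.9, -3.4, 0.3]
[5.43, -1.5, -0.14, -0.4, -4.9, -3.4, 0.3]
-> n 4 [487.562 129.739 320.   ]
[4.96, 0.49, -0.62, -0.2, -6.2, -0.6, 0.3]
[4.86, 0.54, -1.15, -0.2, -6.2, -0.6, 0.3]
[4.7, 0.59, -1.67, -0.2, -6.2, -0.6, 0.3]
[4.48, 0.65, -2.17, -0.2, -6.2, -0.6, 0.3]
-> n 4 [477.142 134.672 122.707]
[2.71, 0.25, 4.12, 0.0, -3.8, -0.0, 0.3]
[2.98, 0.25, 3.94, 0.0, -3.8, -0.0, 0.3]
[3.23, 0.25, 3.73, 0.0, -3.8, -0.0, 0.3]
[3.46, 0.25, 3.51, 0.0, -3.8, -0.0, 0.3]
```

Emit:
jog_arm(rows=[[5.32,-1.81,0.33,-0.4,-4.9,-3.4,0.3],[5.43,-1.5,-0.14,-0.4,-4.9,-3.4,0.3],[4.96,0.49,-0.62,-0.2,-6.2,-0.6,0.3],[4.86,0.54,-1.15,-0.2,-6.2,-0.6,0.3],[4.7,0.59,-1.67,-0.2,-6.2,-0.6,0.3],[4.48,0.65,-2.17,-0.2,-6.2,-0.6,0.3],[0,0,0,0,0,0,0.3],[0,0,0,0,0,0,0.3]])

```text
clock: 7.25
tool_pos: [487.4, 128.5, 317.5]
orientation: [-1.957, 1.812, 0.613]
contact_force: [0.6, 1.1, 0.2]
opening: 25.4
gripper_force: 0.0
```

```bash
python3 - <<'E'
from h import *
s=manip.get_state(); print(s["clock"],s["joints"],s["tool_pos"],s["opening"])
plan([wpose("wa",54,110),wpose("wa",54,45)],pace=(56,10.2),g=0.3)
E
```

```text
7.25 [ 0.101  0.167  0.27  -0.606 -1.645 -0.079] [487.353 128.48  317.5  ] 25.378969745436315
-> n 4 [477.513 129.96  116.656]
[2.81, 0.23, 4.16, 0.0, -4.8, -0.0, 0.3]
[3.15, 0.23, 3.91, 0.0, -4.8, -0.0, 0.3]
[3.47, 0.23, 3.63, 0.0, -4.8, -0.0, 0.3]
[3.76, 0.24, 3.33, 0.0, -4.8, -0.0, 0.3]
-> n 2 [473.387 182.384  78.45 ]
[-0.0, -0.0, 3.25, 0.0, 0.0, 0.0, 0.3]
[-0.0, -0.0, 3.25, 0.0, 0.0, 0.0, 0.3]
```

Emit:
jog_arm(rows=[[2.81,0.23,4.16,0,-4.8,0,0.3],[3.15,0.23,3.91,0,-4.8,0,0.3],[3.47,0.23,3.63,0,-4.8,0,0.3],[3.76,0.24,3.33,0,-4.8,0,0.3],[0,0,3,0,0,0,0.3],[0,0,2.5,0,0,0,0.3],[0,0,0,0,0,0,0.3],[0,0,0,0,0,0,0.3]])

```text
clock: 8.25
tool_pos: [473.9, 175.5, 85.4]
orientation: [-1.737, 1.598, 0.881]
contact_force: [0.3, -0.2, 0.1]
opening: 25.7
gripper_force: 0.0
```

```bash
python3 - <<'E'
from h import *
s=manip.get_state(); print(s["clock"],s["joints"],s["tool_pos"],s["contact_force"])
b=bR().T@(s["tool_pos"]-O); print("box",b)
plan([wpose("wa",54,24)],pace=(56,10.2),g=0.3)
i=manip.grab_frame("scene"); cv2.imwrite("pics/s3.png",cv2.resize(i[200:340,240:400],None,fx=4.5,fy=4.2))
E
```

```text
8.25 [-0.053  0.453 -0.096 -0.958 -1.355  0.525] [473.891 175.549  85.408] [ 0.322 -0.16   0.063]
box [-98.259  70.034  85.408]
-> n 1 [472.054 199.321  66.107]
[0.15, -0.02, 3.06, 0.3, -0.2, 0.2, 0.3]
```

View pics/s3.png

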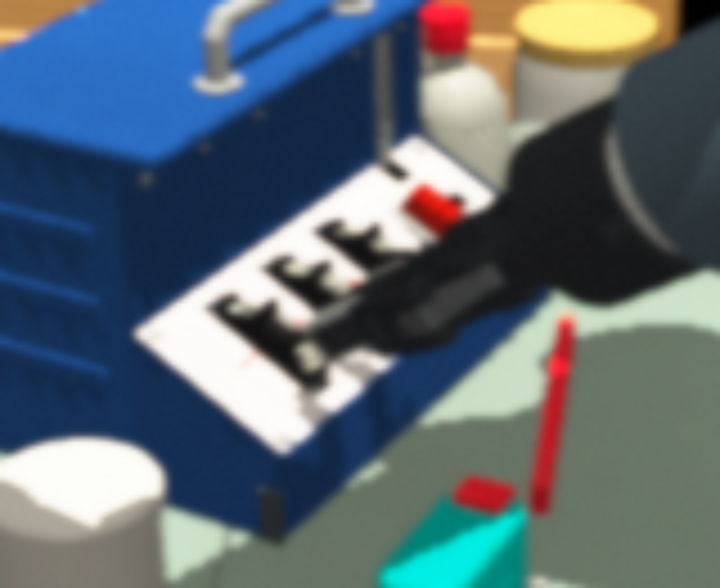

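The open fingers stand before wheel a at crop (310,345), where expected, with the fingertips straddling it. Going in, pinching and stroking.

Emit:
jog_arm(rows=[[0.1,0,3,0,-0.2,0,0.3],[0,0,0,0,0,0,0.1],[0,0,0,0,0,0,0],[0,0,0,0,0,0,0]])

```text
clock: 8.8
tool_pos: [473.6, 199.7, 66.4]
orientation: [-1.728, 1.598, 0.882]
contact_force: [5.2, 13.8, -13.0]
opening: 11.8
gripper_force: 58.6
```

```bash
python3 - <<'E'
from h import *
s=manip.get_state(); b=bR().T@(s["tool_pos"]-O); d=b-np.array(PT["wa"]); print(s["opening"],s["gripper_force"],"box rel",d,"rho",np.hypot(d[0],d[2]),"ang",np.degrees(np.arctan2(-d[0],d[2])),s["contact_force"])
E
```

```text
11.789500401590637 58.61883580684662 box rel [-19.125  -1.57   14.432] rho 23.959095865678606 ang 52.961864621855334 [  5.231  13.846 -12.983]
```

Emit:
jog_arm(rows=[[-0.4,0,0.04,0,9.6,0,0],[-0.4,0,0.04,0,9.6,0,0],[-0.4,0,0.04,0,9.6,0,0],[0,0,0,0,0,0,0]])

```text
clock: 9.3
tool_pos: [472.8, 210.5, 75.4]
orientation: [-2.069, 1.896, 0.454]
contact_force: [7.6, 3.4, -7.9]
opening: 11.5
gripper_force: 60.7
```

```bash
cat > w.py <<'E'
from h import *
import sys
w=sys.argv[1]
s=manip.get_state(); b=bR().T@(s["tool_pos"]-O); d=b-np.array(PT[w]); z=bR().T@R.from_rotvec(s["orientation"]).as_matrix()
print("rel",d,"rho",np.hypot(d[0],d[2]),"ang",np.degrees(np.arctan2(-d[0],d[2])),"tilt",np.degrees(np.arctan2(z[0,2],-z[2,2])),"yaw",np.degrees(np.arctan2(z[0,1],z[1,1])),s["contact_force"],s["opening"])
E
python3 w.py wa
```

```text
rel [-8.337 -1.618 23.367] rho 24.80936341840471 ang 19.636039982033388 tilt 25.08900201320172 yaw -0.4144420675826266 [ 7.642  3.407 -7.938] 11.509613725452262
```

Emit:
jog_arm(rows=[[0,0,0,0,0,0,0.3],[0,0,0,0,0,0,0.3],[0.4,0,-0.04,0,-9.6,0,0.3],[0.4,0,-0.04,0,-9.6,0,0.3],[0.4,0,-0.04,0,-9.6,0,0.3],[0,0,0,0,0,0,0.3]])

```text
clock: 10.05
tool_pos: [472.6, 193.3, 65.8]
orientation: [-1.722, 1.606, 0.887]
contact_force: [0.0, -0.1, 0.5]
opening: 25.6
gripper_force: 0.0
```

```bash
python3 w.py wa; python3 - <<'E'
from h import *
t=manip.grab_frame("top")
a=cv2.rotate(t[176:246,284:312],cv2.ROTATE_90_CLOCKWISE); cv2.imwrite("pics/dig1.png",cv2.resize(a,None,fx=8,fy=8,interpolation=cv2.INTER_CUBIC))
E
```

```text
rel [-25.429  -0.065  13.772] rho 28.918571890556155 ang 61.56136365640417 tilt 54.12263092333419 yaw 0.2924686267012549 [ 0.003 -0.099  0.463] 25.6411909634338
```

View pics/dig1.png

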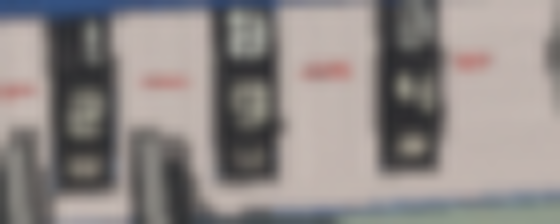

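Wheel a now shows 2 at the index (crop (88,118)), so one stroke is one digit. I'll correct the small return drift and do the second stroke.

Emit:
jog_arm(rows=[[-0.38,0,0.47,0,0,0,0.3],[0,0,0,0,0,0,0],[0,0,0,0,0,0,0],[-0.4,0,0.03,0,9.6,0,0],[-0.4,0,0.03,0,9.6,0,0],[-0.4,0,0.03,0,9.6,0,0],[0,0,0,0,0,0,0],[0,0,0,0,0,0,0.3],[0,0,0,0,0,0,0.3]])

```text
clock: 11.22
tool_pos: [470.2, 212.3, 76.5]
orientation: [-2.065, 1.903, 0.464]
contact_force: [-0.1, -0.5, -0.4]
opening: 25.5
gripper_force: 0.0
```

```bash
python3 w.py wa
```

```text
rel [-6.362  0.816 24.492] rho 25.304451808214573 ang 14.56119717250681 tilt 25.221681908958445 yaw -0.19490722895543014 [-0.065 -0.452 -0.355] 25.47319104463295
```

```bash
cat >> w.py <<'E'
if len(sys.argv)>2: plan([wpose(w,float(sys.argv[2]),float(sys.argv[3]))],pace=(50,9.8),g=0.3)
E
python3 w.py wa 54 24
```

```text
rel [-6.362  0.816 24.492] rho 25.304451808214573 ang 14.56119717250681 tilt 25.221681908958445 yaw -0.19490722895543014 [-0.065 -0.452 -0.355] 25.47319104463295
-> n 3 [472.054 199.321  66.107]
[0.54, -0.03, 0.13, 0.1, -9.6, 0.0, 0.3]
[0.55, -0.03, 0.04, 0.1, -9.6, 0.0, 0.3]
[0.55, -0.03, -0.06, 0.1, -9.6, 0.0, 0.3]
```

Emit:
jog_arm(rows=[[0.54,-0.03,0.13,0.1,-9.6,0,0.3],[0.55,-0.03,0.04,0.1,-9.6,0,0.3],[0.55,-0.03,-0.06,0.1,-9.6,0,0.3],[0,0,0,0,0,0,0.3]])

```text
clock: 11.72
tool_pos: [472.7, 196.0, 63.3]
orientation: [-1.721, 1.606, 0.883]
contact_force: [-0.0, 0.5, 0.9]
opening: 25.4
gripper_force: 0.0
```

```bash
cat > pk.py <<'E'
from h import *
# compare numeral at index with reference patches from first top picture
t0=cv2.cvtColor(cv2.imread("pics/top0.png"),cv2.COLOR_BGR2GRAY); t=cv2.cvtColor(manip.grab_frame("top"),cv2.COLOR_BGR2GRAY)
n=np.array([-.5,0,.866]); ix={w:proj("top",bw(np.array(PT[w])+29*n))-[0,-.7] for w in("wa","wb","wc")}
cv2.imwrite("pics/last.png",t)
ref=dict(wa="1",wb="9",wc="4")
def patch(im,c,h): return cv2.getRectSubPix(im,h,(float(c[0]),float(c[1])))
for w in ix:
    big=patch(t,ix[w]+[0,.7-.7],(14,12))
    print(w,{d:round(float(cv2.matchTemplate(big,patch(t0,ix[v],(8,8)),cv2.TM_CCOEFF_NORMED).max()),2) for v,d in ref.items()})
E
python3 w.py wa 54 24; python3 pk.py
```

```text
rel [-22.823  -0.408  11.321] rho 25.47641997997412 ang 63.61590648420995 tilt 54.12631464085531 yaw 0.43456481020974375 [-0.03   0.466  0.889] 25.449157269185907
-> n 1 [472.054 199.321  66.107]
[-0.42, 0.04, 0.11, -0.2, 0.1, -0.4, 0.3]
wa {'1': 0.88, '9': 0.93, '4': 0.81}
wb {'1': 0.93, '9': 1.0, '4': 0.87}
wc {'1': 0.91, '9': 0.88, '4': 1.0}
```

Emit:
jog_arm(rows=[[-0.42,0.04,0.11,-0.2,0,-0.4,0.3],[0,0,0,0,0,0,0],[0,0,0,0,0,0,0],[-0.4,0,0.03,0,9.6,0,0],[-0.4,0,0.03,0,9.6,0,0],[-0.4,0,0.03,0,9.6,0,0],[0,0,0,0,0,0,0],[0,0,0,0,0,0,0.3],[0,0,0,0,0,0,0.3]])

```text
clock: 12.9
tool_pos: [470.8, 211.8, 76.4]
orientation: [-2.067, 1.895, 0.457]
contact_force: [-1.0, 0.0, 0.9]
opening: 25.7
gripper_force: 0.0
```

```bash
python3 - <<'E'
import h
from h import *
s=manip.get_state(); Ra=R.from_rotvec(s["orientation"]).as_matrix()
# back out from a, go to b
p=s["tool_pos"]; back=p-Ra[:,2]*40
plan([(back,Ra),wpose("wb",54,60),wpose("wb",54,24)],pace=(50,10),g=0.3)
E
```

```text
-> n 1 [472.014 194.76  112.592]
[0.0, -0.0, -4.0, 0.0, 0.0, 0.0, 0.3]
-> n 3 [516.21  173.581  87.267]
[1.11, -1.4, 0.42, -0.0, -9.6, 0.2, 0.3]
[1.16, -1.41, 0.23, -0.0, -9.6, 0.2, 0.3]
[1.18, -1.41, 0.03, -0.0, -9.6, 0.2, 0.3]
-> n 1 [513.925 202.616  66.107]
[-0.0, -0.0, 3.6, 0.0, 0.0, 0.0, 0.3]
```

Emit:
jog_arm(rows=[[0,0,-4,0,0,0,0.3],[1.11,-1.4,0.42,0,-9.6,0.2,0.3],[1.16,-1.41,0.23,0,-9.6,0.2,0.3],[1.18,-1.41,0.03,0,-9.6,0.2,0.3],[0,0,2.5,0,0,0,0.3],[0,0,0,0,0,0,0.3],[0,0,0,0,0,0,0.3]])

```text
clock: 13.78
tool_pos: [515.5, 193.3, 73.3]
orientation: [-1.728, 1.599, 0.879]
contact_force: [0.2, 0.9, 0.0]
opening: 25.5
gripper_force: 0.0
```

```bash
python3 w.py wb 54 24; python3 - <<'E'
from h import *
t0=cv2.imread("pics/top0.png",0); cv2.imwrite("pics/last.png",manip.grab_frame("top")); t=cv2.imread("pics/last.png",0)
def col(im,w):  # upright wheel strip, rows: upslope->down, cols left->right
    c={"wa":(296.5,235.6),"wb":(295.1,215.1),"wc":(293.7,194.6)}[w]
    return cv2.rotate(cv2.getRectSubPix(im,(22,7),c),cv2.ROTATE_90_CLOCKWISE)
for n,im,w in(("a0",t0,"wa"),("a",t,"wa"),("c0",t0,"wc")): print(n);print(col(im,w))
E
```

```text
rel [-28.807  -0.84   21.308] rho 35.83087244853928 ang 53.50985989996332 tilt 54.00091425115036 yaw 0.09964466372194777 [0.205 0.875 0.039] 25.50077572974033
-> n 1 [513.925 202.616  66.107]
[0.03, 0.09, 1.18, -0.1, 0.0, 0.0, 0.3]
a0
[[ 74  80  93 102 110  99  86]
 [ 80  97 117 122 136 125 100]
 [ 86 106 119 108 121 123 102]
 [ 91 107 118  99 106 112  99]
 [ 95 115 132 116 117 116  99]
 [ 93 109 129 121 120 114  92]
 [ 85  82  93  88  83  77  71]
 [ 84  63  63  62  58  57  62]
 [ 89  62  58  58  59  60  65]
 [ 91  60  56  58  63  72  76]
 [ 90  60  56  60  72  90  92]
 [ 91  60  56  59  72  95 100]
 [ 91  60  55  57  67  90  98]
 [ 93  61  55  55  62  80  89]
 [ 95  62  55  55  58  66  73]
 [ 96  63  55  54  55  57  62]
 [ 97  65  59  61  62  61  62]
 [100  70  73  82  83  78  74]
 [106  79  91 107 108  97  85]
 [111  82  91 107 106  92  81]
 [115  79  73  80  79  74  74]
 [125  94  85  86  87  89  97]]
a
[[ 64  68  80  92 102  92  79]
 [ 66  72  92 112 132 121  95]
 [ 69  71  89 106 133 132 103]
 [ 77  79  97 109 133 133 103]
 [ 78  80  98 105 119 117  95]
 [ 79  82 101 106 111 105
[... 488 characters left out ...]
  80  81  88]]
c0
[[ 75  69  75  85  93  87  82]
 [ 77  66  78  95 109 105  97]
 [ 79  66  81  97 111 115 110]
 [ 79  66  83 102 114 121 118]
 [ 80  67  87 107 114 118 117]
 [ 84  67  85 105 108 104 104]
 [ 86  63  78  95  94  83  82]
 [ 82  56  60  67  67  62  66]
 [ 77  54  55  57  57  57  65]
 [ 76  57  65  69  63  64  75]
 [ 77  64  87  97  83  82  92]
 [ 78  71 106 122 105 104 108]
 [ 78  68  98 116 108 112 114]
 [ 77  59  72  83  86 100 106]
 [ 77  54  55  58  64  79  87]
 [ 77  54  53  54  56  61  67]
 [ 79  56  58  61  62  61  65]
 [ 84  60  69  82  87  80  76]
 [ 90  68  87 113 121 105  90]
 [ 93  72  93 119 127 108  94]
 [ 97  73  79  90  92  84  89]
 [110  87  86  88  89  90 104]]
```

Wheel a's strip now matches the original "3 over 4" of wheel c, so a is on 4. Now wheel b.

Emit:
jog_arm(rows=[[0,0.09,1.2,0,0,0,0.3],[0,0,0,0,0,0,0],[0,0,0,0,0,0,0],[-0.4,0,0.03,0,9.6,0,0],[-0.4,0,0.03,0,9.6,0,0],[-0.4,0,0.03,0,9.6,0,0],[0,0,0,0,0,0,0],[0,0,0,0,0,0,0.3],[0,0,0,0,0,0,0.3]])

```text
clock: 14.95
tool_pos: [512.6, 212.4, 73.3]
orientation: [-2.059, 1.907, 0.462]
contact_force: [1.1, -0.2, 0.4]
opening: 25.6
gripper_force: 0.0
```

```bash
python3 w.py wb 54 24
```

```text
rel [-9.522  0.597 21.277] rho 23.310451350668895 ang 24.109543250983293 tilt 25.246015844532323 yaw 0.11076779282227513 [ 1.087 -0.187  0.386] 25.63673879522684
-> n 3 [513.925 202.616  66.107]
[0.4, -0.02, 0.08, -0.0, -9.6, -0.0, 0.3]
[0.41, -0.02, 0.01, -0.0, -9.6, -0.0, 0.3]
[0.4, -0.02, -0.06, -0.0, -9.6, -0.0, 0.3]
```

Emit:
jog_arm(rows=[[0.42,-0.02,0.08,0,-9.6,0,0.3],[0.42,-0.02,0.03,0,-9.6,0,0.3],[0.42,-0.02,0.03,0,-9.6,0,0.3],[0,0,0,0,0,0,0.3]])

```text
clock: 15.45
tool_pos: [514.2, 199.5, 61.9]
orientation: [-1.719, 1.609, 0.885]
contact_force: [-0.5, -0.1, 0.6]
opening: 25.5
gripper_force: 0.0
```

```bash
cat > col.py <<'E'
from h import *
import sys
im=cv2.cvtColor(manip.grab_frame("top"),cv2.COLOR_BGR2GRAY); cv2.imwrite("pics/last.png",im); t0=cv2.imread("pics/top0.png",0)
c={"wa":(296.5,235.6),"wb":(295.1,215.1),"wc":(293.7,194.6)}
def col(im,w): return cv2.rotate(cv2.getRectSubPix(im,(22,7),c[w]),cv2.ROTATE_90_CLOCKWISE)
w=sys.argv[1]; a,b=col(im,w),col(t0,w)
for i in range(17): print("".join(" .:-=+*#%@"[min(9,max(0,(int(v)-50)//9))] for v in a[i]),"|","".join(" .:-=+*#%@"[min(9,max(0,(int(v)-50)//9))] for v in b[i]))
E
python3 w.py wb 54 24;python3 col.py wb
```

```text
rel [-22.554  -0.019   9.946] rho 24.649319147947967 ang 66.20356787003105 tilt 54.13486820983775 yaw 0.5054502938568626 [-0.537 -0.07   0.576] 25.5417052663311
-> n 1 [513.925 202.616  66.107]
[-0.52, 0.01, 0.01, -0.2, 0.1, -0.6, 0.3]
.:+=--: | :-*+=--
.=%%**= | :+@%##+
.-%%%%* | :+@@@@*
.:*%%@* | :+@@@@#
:.+#%@* | -+@@@@*
:.=*%%= | -=@@@@+
:.:-==: | --++++-
:       | -.:::..
:       | -......
: .:--: | -.:-==-
:.=+*#= | -:+*#%+
:.+++#+ | -:*#%@*
:.=-=*= | -:+*%@#
:.==+*= | -.=+#@*
: :=++: | -.:=**-
:  ::.  | -..:-:.
:       | -......
```

b now shows 0 with 9 above. Second stroke on b.

Emit:
jog_arm(rows=[[-0.45,0,0,-0.2,0,-0.5,0.3],[0,0,0,0,0,0,0],[0,0,0,0,0,0,0],[-0.4,0,0.03,0,9.6,0,0],[-0.4,0,0.03,0,9.6,0,0],[-0.4,0,0.03,0,9.6,0,0],[0,0,0,0,0,0,0],[0,0,0,0,0,0,0.3],[0,0,0,0,0,0,0.3],[0,0,-4,0,0,0,0.3]])

```text
clock: 16.75
tool_pos: [512.2, 197.2, 110.1]
orientation: [-2.068, 1.901, 0.464]
contact_force: [1.0, 0.5, 1.0]
opening: 25.7
gripper_force: 0.0
```

```bash
python3 - <<'E'
from h import *
plan([wpose("wc",54,60),wpose("wc",54,30)],pace=(50,10),g=0.3)
E
```

```text
-> n 3 [558.081 176.877  87.267]
[1.05, -1.47, 0.34, 0.1, -9.6, 0.1, 0.3]
[1.09, -1.47, 0.17, 0.1, -9.6, 0.1, 0.3]
[1.1, -1.47, -0.02, 0.1, -9.6, 0.1, 0.3]
-> n 1 [556.176 201.072  69.634]
[-0.0, -0.0, 3.0, 0.0, 0.0, 0.0, 0.3]
```

Emit:
jog_arm(rows=[[1.05,-1.47,0.34,0.1,-9.6,0.1,0.3],[1.09,-1.47,0.17,0.1,-9.6,0.1,0.3],[1.1,-1.47,-0.02,0.1,-9.6,0.1,0.3],[0,0,0,0,0,0,0.3],[0,0,2.5,0,0,0,0.3],[0,0,0,0,0,0,0.3]])

```text
clock: 17.5
tool_pos: [558.2, 198.4, 75.2]
orientation: [-1.73, 1.596, 0.877]
contact_force: [-0.2, -0.4, -0.3]
opening: 25.5
gripper_force: 0.0
```

```bash
python3 w.py wc 54 24;python3 col.py wb
```

```text
rel [-27.065  -1.804  23.212] rho 35.65599369264991 ang 49.382086697942476 tilt 54.00981067416311 yaw 0.020794115985888876 [-0.19  -0.382 -0.338] 25.548992039422995
-> n 1 [555.795 205.911  66.107]
[0.29, 0.18, 1.15, -0.2, 0.0, 0.2, 0.3]
.:==-:: | :-*+=--
.-%#*+- | :+@%##+
.-#*+#+ | :+@@@@*
.-*+=#+ | :+@@@@#
.-#**%+ | -+@@@@*
:-%###= | -=@@@@+
:.====. | --++++-
:       | -.:::..
:       | -......
:    .. | -.:-==-
:    -: | -:+*#%+
:   .=- | -:*#%@*
:   .=- | -:+*%@#
:    -: | -.=+#@*
:    :. | -.:=**-
:       | -..:-:.
:       | -......
```

b shows 1 with 0 above. Now wheel c, first stroke.

Emit:
jog_arm(rows=[[0.2,0.18,1.15,-0.2,0,0.2,0.3],[0,0,0,0,0,0,0],[0,0,0,0,0,0,0],[-0.4,0,0.03,0,9.6,0,0],[-0.4,0,0.03,0,9.6,0,0],[-0.4,0,0.03,0,9.6,0,0],[0,0,0,0,0,0,0],[0,0,0,0,0,0,0.3],[0,0,0,0,0,0,0.3]])

```text
clock: 18.68
tool_pos: [555.9, 214.3, 74.8]
orientation: [-2.059, 1.905, 0.461]
contact_force: [-0.1, 0.3, -0.2]
opening: 25.7
gripper_force: 0.0
```

```bash
python3 w.py wc 54 24
```

```text
rel [-11.062  -0.809  22.771] rho 25.316109171670792 ang 25.91064645737172 tilt 25.25105031129468 yaw 0.06176713879098742 [-0.106  0.303 -0.187] 25.684365051670675
-> n 3 [555.795 205.911  66.107]
[0.38, 0.03, 0.14, -0.0, -9.6, -0.0, 0.3]
[0.39, 0.03, 0.08, -0.0, -9.6, -0.0, 0.3]
[0.4, 0.03, 0.01, -0.0, -9.6, -0.0, 0.3]
```

Emit:
jog_arm(rows=[[0.38,0.03,0.14,0,-9.6,0,0.3],[0.39,0.03,0.08,0,-9.6,0,0.3],[0.4,0.03,0.01,0,-9.6,0,0.3],[0,0,0,0,0,0,0.3]])

```text
clock: 19.18
tool_pos: [555.8, 202.3, 62.9]
orientation: [-1.72, 1.607, 0.885]
contact_force: [0.2, 0.0, 0.3]
opening: 26.1
gripper_force: 0.0
```

```bash
python3 w.py wc 54 24;python3 col.py wc
```

```text
rel [-22.965   0.306  10.857] rho 25.402239740386506 ang 64.69664974408721 tilt 54.130649386643135 yaw 0.4214564121142148 [0.238 0.025 0.265] 26.05097296673555
-> n 1 [555.795 205.911  66.107]
[-0.47, -0.03, 0.1, -0.1, 0.1, -0.5, 0.3]
...  .. | :::-==-
:.::::- | -.-+**+
::+===+ | -.-+*#*
::+++** | -.-+###
:.:-=++ | -.=*###
:   .:= | -.-****
:     . | =.-+=--
:       | - .....
.       | -     .
. .::.. | : .:..:
. -++-: | -.=+--=
..+#*=- | -:*%***
. =#**+ | -:+#**#
. -+*** | -.:-=+*
. :=++= | -   .-=
.  .... | -    ..
.       | -  ....
```

c shows 5. Second stroke.

Emit:
jog_arm(rows=[[-0.45,0,0.1,-0.1,0,-0.5,0.3],[0,0,0,0,0,0,0],[0,0,0,0,0,0,0],[-0.4,0,0.03,0,9.6,0,0],[-0.4,0,0.03,0,9.6,0,0],[-0.4,0,0.03,0,9.6,0,0],[0,0,0,0,0,0,0],[0,0,0,0,0,0,0.3],[0,0,0,0,0,0,0.3]])

```text
clock: 20.35
tool_pos: [553.9, 218.8, 76.6]
orientation: [-2.067, 1.895, 0.457]
contact_force: [0.1, 0.3, 0.5]
opening: 25.9
gripper_force: 0.0
```

```bash
python3 w.py wc 54 24
```

```text
rel [-6.407  0.886 24.629] rho 25.449000777761448 ang 14.580495777813967 tilt 25.220952409143685 yaw -0.3897614792934721 [0.118 0.338 0.518] 25.861934987072956
-> n 3 [555.795 205.911  66.107]
[0.54, -0.02, 0.13, -0.0, -9.6, 0.2, 0.3]
[0.56, -0.03, 0.04, -0.0, -9.6, 0.2, 0.3]
[0.56, -0.03, -0.05, -0.0, -9.6, 0.2, 0.3]
```

Emit:
jog_arm(rows=[[0.5,-0.02,0.13,0,-9.6,0.2,0.3],[0.5,-0.03,0.04,0,-9.6,0.2,0.3],[0.4,-0.03,-0.05,0,-9.6,0.2,0.3],[0,0,0,0,0,0,0.3]])

```text
clock: 20.85
tool_pos: [556.0, 204.1, 64.6]
orientation: [-1.72, 1.608, 0.885]
contact_force: [0.1, -0.5, -0.2]
opening: 25.6
gripper_force: 0.0
```

```bash
python3 w.py wc 54 24;python3 col.py wc
```

```text
rel [-21.191  -0.086  12.64 ] rho 24.674267870725348 ang 59.18338415423666 tilt 54.11972230765464 yaw 0.46287049411312553 [ 0.062 -0.504 -0.242] 25.59954286079309
-> n 1 [555.795 205.911  66.107]
[-0.22, 0.01, 0.06, -0.1, 0.1, -0.6, 0.3]
..:--:: | :::-==-
::=++-- | -.-+**+
:-+*+=- | -.-+*#*
::+*+++ | -.-+###
:.-++** | -.=*###
: :=+== | -.-****
: .--:: | =.-+=--
:       | - .....
.       | -     .
.  ::.. | : .:..:
. -*+-: | -.=+--=
..+%*=- | -:*%***
..*@#+= | -:+#**#
..*@#*+ | -.:-=+*
. +#*+= | -   .-=
. .:... | -    ..
.       | -  ....
```

6 at the index with 5 above. Last stroke.

Emit:
jog_arm(rows=[[-0.25,0,0.06,-0.1,0,-0.5,0.3],[0,0,0,0,0,0,0],[0,0,0,0,0,0,0],[-0.4,0,0.03,0,9.6,0,0],[-0.4,0,0.03,0,9.6,0,0],[-0.4,0,0.03,0,9.6,0,0],[0,0,0,0,0,0,0],[0,0,0,0,0,0,0.3],[0,0,0,0,0,0,0.3],[0,0,-4,0,0,0,0.3]])

```text
clock: 22.15
tool_pos: [554.3, 201.5, 110.9]
orientation: [-2.066, 1.901, 0.463]
contact_force: [0.7, -0.5, 0.7]
opening: 26.0
gripper_force: 0.0
```

```bash
python3 - <<'E'
from h import *
# closed fingers to the left (+y) of the latch grip: midway in the 34 mm gap
q=np.array([-67,-62,73.]); s30=np.array([-.5,0,.866])
g=q-4*s30+np.array([0,25,0])   # TCP 6 mm out of face; fingers shut
a=np.radians(38); up=np.array([-np.sin(a),0,np.cos(a)])
T=tool(BY,38)
plan([(bw(g+60*up),T),(bw(g),T)],pace=(45,9.8),g=0)
print(proj("top",bw(q+7*s30)))
E
```

```text
-> n 2 [580.884 180.278 116.817]
[0.93, -1.23, -0.76, 0.1, -6.4, 0.1, 0]
[0.84, -1.24, -0.86, 0.1, -6.4, 0.1, 0]
-> n 2 [577.986 217.103  69.536]
[0.0, -0.0, 3.0, 0.0, 0.0, 0.0, 0]
[0.0, -0.0, 3.0, 0.0, 0.0, 0.0, 0]
[293.844 170.519]
```

```bash
python3 - <<'E'
from h import *
q=np.array([-67,-62,73.]); s30=np.array([-.5,0,.866])
g=q-5*s30
a=np.radians(35); up=np.array([-np.sin(a),0,np.cos(a)])
T=tool(BY,35)
plan([(bw(g+60*up),T),(bw(g),T)],pace=(45,9.8),g=0.35)
E
python3 col.py wc
```

```text
-> n 2 [605.57  185.255 117.819]
[0.78, -2.49, -0.75, 0.1, -4.9, 0.1, 0.35]
[0.71, -2.49, -0.81, 0.1, -4.9, 0.1, 0.35]
-> n 2 [602.869 219.563  68.67 ]
[-0.0, 0.0, 3.0, 0.0, 0.0, 0.0, 0.35]
[-0.0, 0.0, 3.0, 0.0, 0.0, 0.0, 0.35]
@@@@@@@ | :::-==-
@@@@@@@ | -.-+**+
@@@@@@@ | -.-+*#*
@@@@@@@ | -.-+###
@@@@@@@ | -.=*###
@@@@@@@ | -.-****
@@@@@@@ | =.-+=--
@@@@@@@ | - .....
@@@@@@@ | -     .
@@@@@@@ | : .:..:
@@@@@@@ | -.=+--=
@@@@@@@ | -:*%***
@@@@@@@ | -:+#**#
@@@@@@@ | -.:-=+*
@@@@@@@ | -   .-=
@@@@@@@ | -    ..
@@@@@@@ | -  ....
```

Emit:
jog_arm(rows=[[0.78,-2.49,-0.75,0.1,-4.9,0.1,0.35],[0.71,-2.49,-0.81,0.1,-4.9,0.1,0.35],[0,0,1,0,0,0,0.35],[0,0,0,0,0,0,0.35],[0,0,0,0,0,0,0.35]])

```text
clock: 22.82
tool_pos: [607.1, 191.5, 112.8]
orientation: [-1.953, 1.8, 0.608]
contact_force: [-0.2, 0.1, -0.4]
opening: 30.0
gripper_force: 0.0
```

```bash
python3 - <<'E'
from h import *
g=np.array([-67,-62,73.])-5*np.array([-.5,0,.866])
s=manip.get_state(); print(bR().T@(s["tool_pos"]-O)-g)
plan([(bw(g),tool(BY,35))],pace=(35,9.8),g=0.35)
E
```

```text
[-28.306  -1.985  44.094]
-> n 2 [602.869 219.563  68.67 ]
[0.11, 0.12, 2.62, -0.2, 0.0, 0.1, 0.35]
[0.11, 0.11, 2.62, -0.2, 0.0, 0.1, 0.35]
```

Emit:
jog_arm(rows=[[0.1,0.1,2.6,-0.1,0,0.1,0.35],[0.1,0.1,2.6,-0.1,0,0,0.35],[0,0,0,0,0,0,0],[0,0,0,0,0,0,0],[0,0,0,0,0,0,0]])

```text
clock: 23.45
tool_pos: [604.5, 220.7, 67.8]
orientation: [-1.951, 1.802, 0.612]
contact_force: [6.9, 9.2, -15.3]
opening: 11.9
gripper_force: 61.5
```

Emit:
jog_arm(rows=[[0,-0.4,0,0,0,0,0],[0,-0.4,0,0,0,0,0],[0,-0.4,0,0,0,0,0],[0,-0.3,0,0,0,0,0],[0,0,0,0,0,0,0],[0,0,0,0,0,0,0]])

```text
clock: 24.2
tool_pos: [616.6, 221.6, 67.8]
orientation: [-1.954, 1.803, 0.618]
contact_force: [-0.3, 6.0, -9.3]
opening: 12.1
gripper_force: 62.2
```

Emit:
jog_arm(rows=[[0,-0.3,0,0,0,0,0],[0,-0.3,0,0,0,0,0],[0,0,0,0,0,0,0],[0,0,0,0,0,0,0]])

```text
clock: 24.7
tool_pos: [618.7, 221.8, 67.7]
orientation: [-1.958, 1.804, 0.627]
contact_force: [-11.4, 2.6, -2.1]
opening: 12.1
gripper_force: 63.1
```

The latch moved 14 mm to its stop, which also confirms the code. Releasing it and planning the lid.

Emit:
jog_arm(rows=[[0,0,0,0,0,0,0.35],[0,0,0,0,0,0,0.35],[0,0,-2,0,0,0,0.35],[0,0,-4,0,0,0,0.35],[0,0,-5,0,0,0,0.35],[0,0,0,0,0,0,0.35]])

```text
clock: 25.45
tool_pos: [632.4, 154.4, 164.8]
orientation: [-1.95, 1.8, 0.599]
contact_force: [0.2, 1.6, 0.1]
opening: 29.8
gripper_force: 0.0
```

```bash
python3 - <<'E'
from h import *
s=manip.get_state(); p=s["tool_pos"]; print(s["clock"],bR().T@(p-O),s["joints"])
T=tool(4.5,0); hd=np.array([-32,10,207-18.7])
plan([(bw((-135,-30,300)),tool(BY,10)),(bw(hd+[0,0,100]),T),(bw(hd+[0,0,45]),T),(bw(hd),T)],pace=(58,10.2),g=0.5)
# latch position
t=manip.grab_frame("top"); h_=cv2.cvtColor(t,cv2.COLOR_BGR2HSV)
red=cv2.inRange(h_,(0,110,60),(8,255,255))|cv2.inRange(h_,(172,110,60),(180,255,255)); red[:,:284]=0;red[:,312:]=0;red[:140]=0;red[200:]=0
print("latch px (was 292.3,170.3)",np.argwhere(red).mean(0)[::-1],red.sum()/255)
E
python3 col.py wc
```

```text
25.45 [-131.732  -86.347  164.809] [ 0.115  0.498  0.359 -0.616 -1.423  0.056]
-> n 3 [576.499 146.77  300.   ]
[-2.5, 1.81, -3.78, -0.3, 8.3, 0.1, 0.5]
[-1.93, 1.83, -4.1, -0.3, 8.3, 0.1, 0.5]
[-1.31, 1.86, -4.32, -0.3, 8.3, 0.1, 0.5]
-> n 9 [528.542 246.314 288.3  ]
[-1.1, 0.44, 0.33, -0.9, 0.9, -10.0, 0.5]
[-1.17, 0.24, 0.31, -0.9, 0.9, -10.0, 0.5]
[-1.2, 0.03, 0.3, -0.9, 0.9, -10.0, 0.5]
[-1.19, -0.18, 0.28, -0.9, 0.9, -10.0, 0.5]
[-1.14, -0.39, 0.26, -0.9, 0.9, -10.0, 0.5]
[-1.06, -0.59, 0.23, -0.9, 0.9, -10.0, 0.5]
[-0.95, -0.76, 0.21, -0.9, 0.9, -10.0, 0.5]
[-0.8, -0.92, 0.18, -0.9, 0.9, -10.0, 0.5]
[-0.63, -1.05, 0.15, -0.9, 0.9, -10.0, 0.5]
-> n 1 [528.542 246.314 233.3  ]
[0.0, 0.0, 5.5, 0.0, 0.0, 0.0, 0.5]
-> n 1 [528.542 246.314 188.3  ]
[0.0, 0.0, 4.5, 0.0, 0.0, 0.0, 0.5]
latch px (was 292.3,170.3) [291.41  163.373] 83.0
  ...   | :::-==-
  ...   | -.-+**+
  ::..  | -.-+*#*
  :::.. | -.-+###
  .:::. | -.=*###
   .... | -.-****
        | =.-+=--
        | - .....
        | -     .
        | : .:..:
        | -.=+--=
      . | -:*%***
        | -:+#**#
        | -.:-=+*
        | -   .-=
        | -    ..
        | -  ....
```

The latch is 7 px (14 mm) to the right. Now to the handle.

Emit:
jog_arm(rows=[[-2.5,1.81,-3.78,-0.3,8.3,0.1,0.5],[-1.93,1.83,-4.1,-0.3,8.3,0.1,0.5],[-1.31,1.86,-4.32,-0.3,8.3,0.1,0.5],[-1.1,0.44,0.33,-0.9,0.9,-10,0.5],[-1.17,0.24,0.31,-0.9,0.9,-10,0.5],[-1.2,0.03,0.3,-0.9,0.9,-10,0.5],[-1.19,-0.18,0.28,-0.9,0.9,-10,0.5],[-1.14,-0.39,0.26,-0.9,0.9,-10,0.5],[-1.06,-0.59,0.23,-0.9,0.9,-10,0.5]])

```text
clock: 26.68
tool_pos: [542.2, 216.5, 286.3]
orientation: [-3.031, 0.668, 0.094]
contact_force: [-0.3, 0.1, -0.5]
opening: 42.8
gripper_force: 0.0
```

Emit:
jog_arm(rows=[[-0.95,-0.76,0.21,-0.9,0.9,-10,0.5],[-0.8,-0.92,0.18,-0.9,0.9,-10,0.5],[-0.63,-1.05,0.15,-0.9,0.9,-10,0.5],[0,0,0,0,0,0,0.5],[0,0,0,0,0,0,0.5]])

```text
clock: 27.3
tool_pos: [526.5, 248.8, 283.1]
orientation: [3.135, 0.128, -0.02]
contact_force: [0.0, -0.4, -1.0]
opening: 42.8
gripper_force: 0.0
```

```bash
python3 - <<'E'
from h import *
s=manip.get_state(); p=s["tool_pos"]; print(s["clock"],bR().T@(p-O),s["joints"])
T=tool(4.5,0); hd=np.array([-32,10,207-18.7])
plan([(bw(hd+[0,0,45]),T),(bw(hd),T)],pace=(46,10.2),g=0.5)
i=manip.grab_frame("scene"); cv2.imwrite("pics/s4.png",cv2.resize(i[120:300,200:400],None,fx=4,fy=3.3))
E
```

```text
27.3 [-29.316  11.788 283.098] [ 0.707  0.324  0.334 -0.005 -1.593  0.946]
-> n 2 [528.542 246.314 233.3  ]
[0.12, 0.13, 2.49, 0.1, 0.4, 0.1, 0.5]
[0.11, 0.13, 2.49, 0.1, 0.4, 0.1, 0.5]
-> n 1 [528.542 246.314 188.3  ]
[0.0, 0.0, 4.5, 0.0, 0.0, 0.0, 0.5]
```

View pics/s4.png

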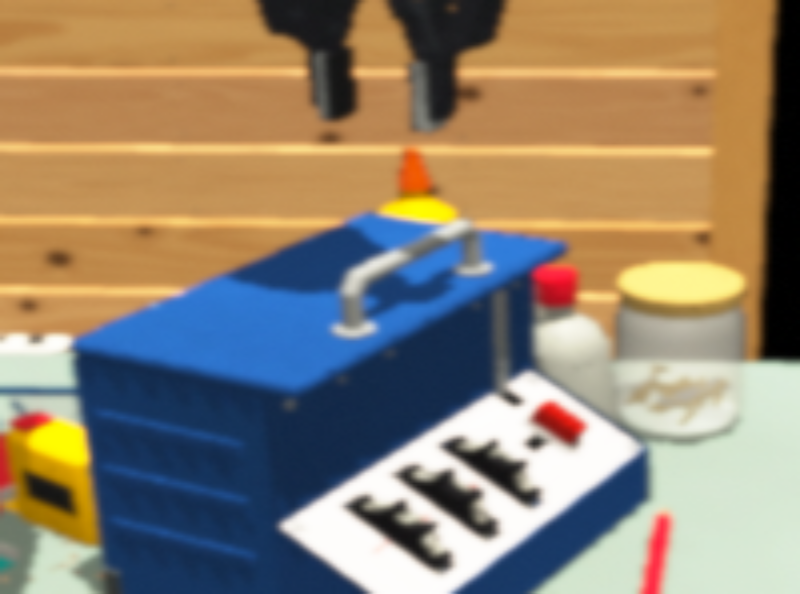

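The fingers hang over the handle bar ((330,80)/(435,95) over (410,250)), the latch is at the right end (558,425), and the tape stands upright behind the box (55,480). Descending and gripping the bar.

Emit:
jog_arm(rows=[[0.12,0.13,2.49,0.1,0.4,0.1,0.5],[0.11,0.13,2.49,0.1,0.4,0.1,0.5],[0,0,4.3,0,0,0,0.5],[0,0,0,0,0,0,0.5],[0,0,0,0,0,0,0],[0,0,0,0,0,0,0],[0,0,0,0,0,0,0],[0,0,0,0,0,0,0]])

```text
clock: 28.35
tool_pos: [530.0, 246.4, 193.0]
orientation: [-3.138, -0.127, -0.009]
contact_force: [-0.6, -1.1, 6.6]
opening: 7.6
gripper_force: 58.6
```

```bash
python3 - <<'E'
from h import *
s=manip.get_state(); p=bR().T@(s["tool_pos"]-O); print(s["clock"],p,s["joints"],s["opening"])
off=p-np.array([-32,0,207]); Ra=R.from_rotvec(s["orientation"]).as_matrix()
w=[]
for th in np.arange(.15,1.36,.15):
    a=np.array([-110,41.]); c,q=np.cos(th),np.sin(th)
    x,z=78+c*a[0]+q*a[1],166-q*a[0]+c*a[1]
    w.append((bw(np.array([x,0,z])+off),Ra))
plan(w,pace=(60,10),g=0)
E
```

```text
28.35 [-31.991   8.493 192.985] [ 0.704  0.332  0.117  0.003 -1.35   0.947] 7.573720417841577
-> n 1 [529.465 253.781 208.963]
[0.01, -0.74, -1.6, 0.0, 0.0, 0.0, 0]
-> n 1 [528.707 263.418 223.661]
[0.01, -0.97, -1.47, 0.0, 0.0, 0.0, 0]
-> n 1 [527.784 275.137 236.75 ]
[0.01, -1.18, -1.31, 0.0, 0.0, 0.0, 0]
-> n 1 [526.719 288.674 247.935]
[0.01, -1.36, -1.12, 0.0, 0.0, 0.0, 0]
-> n 1 [525.534 303.726 256.965]
[0.01, -1.51, -0.9, 0.0, 0.0, 0.0, 0]
-> n 1 [524.257 319.953 263.637]
[0.01, -1.63, -0.67, 0.0, 0.0, 0.0, 0]
-> n 1 [522.916 336.993 267.802]
[0.01, -1.71, -0.41, 0.0, 0.0, 0.0, 0]
-> n 1 [521.541 354.462 269.366]
[0.0, -1.75, -0.15, 0.0, 0.0, 0.0, 0]
-> n 1 [520.164 371.967 268.294]
[0.0, -1.76, 0.11, 0.0, 0.0, 0.0, 0]
```

Emit:
jog_arm(rows=[[0,-0.37,-0.8,0,0,0,0],[0,-0.37,-0.8,0,0,0,0],[0,-0.48,-0.74,0,0,0,0],[0,-0.48,-0.74,0,0,0,0],[0,-0.59,-0.66,0,0,0,0],[0,-0.59,-0.66,0,0,0,0],[0,-0.68,-0.56,0,0,0,0],[0,-0.68,-0.56,0,0,0,0],[0,0,0,0,0,0,0]])

```text
clock: 29.48
tool_pos: [526.8, 285.5, 248.0]
orientation: [3.134, 0.124, 0.008]
contact_force: [2.5, -10.2, 5.8]
opening: 7.8
gripper_force: 59.0
```

Emit:
jog_arm(rows=[[0,-0.76,-0.45,0,0,0,0],[0,-0.76,-0.45,0,0,0,0],[0,-0.82,-0.34,0,0,0,0],[0,-0.82,-0.34,0,0,0,0],[0,-0.86,-0.2,0,0,0,0],[0,-0.86,-0.2,0,0,0,0],[0,-0.88,-0.07,0,0,0,0],[0,-0.88,-0.07,0,0,0,0],[0,-0.88,0.05,0,0,0,0],[0,-0.88,0.05,0,0,0,0]])

```text
clock: 30.72
tool_pos: [520.2, 370.9, 270.4]
orientation: [-3.139, -0.125, -0.013]
contact_force: [1.3, -4.9, 10.6]
opening: 7.4
gripper_force: 62.7
```

```bash
python3 - <<'E'
from h import *
s=manip.get_state(); p=bR().T@(s["tool_pos"]-O)+[0,0,14]; print(p,s["contact_force"],s["joints"]); d=p-np.array([78,0,166]); print("lid ang", np.pi-np.arctan2(d[2],d[0])-np.arctan2(41,110), np.hypot(d[0],d[2]))
E
```

```text
[ 92.901   8.568 284.376] [ 1.278 -4.887 10.566] [ 0.867  0.429  0.454  0.006 -1.589  0.783]
lid ang 1.3392368897160414 119.31052490089837
```

Lid at about 1.34 rad. Opening slightly, rising clear and checking.

Emit:
jog_arm(rows=[[0,0,0,0,0,0,0.2],[0,0,0,0,0,0,0.2],[0,0,-2,0,0,0,0.2],[0,0,-3,0,0,0,0.2],[0,0,-4,0,0,0,0.2],[-3,0,-2,0,0,0,0.2],[-6,0,0,0,0,0,0.2],[-6,0,0,0,0,0,0.2],[-5,0,0,0,0,0,0.2],[0,0,0,0,0,0,0.2]])

```text
clock: 31.98
tool_pos: [316.4, 355.8, 377.0]
orientation: [-3.135, -0.132, -0.004]
contact_force: [0.1, -0.0, -0.1]
opening: 17.1
gripper_force: 0.0
```

```bash
python3 - <<'E'
from h import *
s=manip.get_state(); print(s["clock"],s["tool_pos"],s["contact_force"])
t=manip.grab_frame("top"); h_=cv2.cvtColor(t,cv2.COLOR_BGR2HSV); t0=cv2.imread("pics/top0.png")
h0=cv2.cvtColor(t0,cv2.COLOR_BGR2HSV)
def c(hh,lo,hi,roi):
    m=cv2.inRange(hh,lo,hi); z=np.zeros_like(m); x0,y0,x1,y1=roi; z[y0:y1,x0:x1]=m[y0:y1,x0:x1]; q=np.argwhere(z); return len(q),q.mean(0)[::-1] if len(q) else None
for n,lo,hi,roi in(("oilcap",(0,120,60),(8,255,255),(250,105,285,135)),("pencil",(0,120,60),(8,255,255),(316,150,360,230)),("tin",(0,0,200),(180,40,255),(268,270,315,315))):
    print(n,c(h0,lo,hi,roi),c(h_,lo,hi,roi))
print("tape",c(h_,(18,120,80),(38,255,255),(150,150,212,280)))
# handle / lid front edge in the scene view: predicted at several lid angles
sc=manip.grab_frame("scene"); hs=cv2.cvtColor(sc,cv2.COLOR_BGR2HSV); cv2.imwrite("pics/s5.png",sc)
b=cv2.inRange(hs,(100,100,30),(125,255,255)); b[:100]=0; b[:,:190]=0;b[:,420:]=0; ys,xs=np.where(b)
i=ys.argmin(); print("topmost blue",xs[i],ys[i])
for th in(0.8,1.0,1.2,1.34,1.5):
    cc,q=np.cos(th),np.sin(th); print(th,[proj("scene",bw((78+cc*-128+q*dz,yy,166+q*128+cc*dz))).round(0) for dz in(0,11) for yy in(-122,122)])
E
python3 col.py wa; python3 col.py wb; python3 col.py wc
```

```text
31.975 [316.406 355.806 377.042] [ 0.071 -0.008 -0.104]
oilcap (31, array([264.774, 119.258])) (51, array([264.078, 119.941]))
pencil (145, array([335.014, 194.448])) (151, array([335.079, 194.642]))
tin (796, array([291.381, 292.263])) (836, array([291.434, 292.245]))
tape (526, array([189.458, 235.259]))
topmost blue 293 134
0.8 [array([325., 152.]), array([250., 188.]), array([322., 148.]), array([246., 183.])]
1.0 [array([316., 143.]), array([240., 177.]), array([313., 140.]), array([235., 173.])]
1.2 [array([307., 137.]), array([228., 169.]), array([303., 134.]), array([224., 166.])]
1.34 [array([300., 133.]), array([220., 164.]), array([295., 131.]), array([215., 162.])]
1.5 [array([292., 131.]), array([211., 161.]), array([287., 130.]), array([206., 160.])]
-:=*#*+ | :-=+*+=
-=*%@@* | -+#%@%+
-=*%@@# | =*#*#%+
=+#%@@# | =*#+**+
=+#%@@* | +#@###+
++#%%%+ | =*%###=
=-+==-- | --==--:
=:::..: | -...  .
+:...:: | =.  ...
+::::-- | =.  .::
+:-==*+ | =. .:==
+-+#%@# | =. .:++
+-*@@@# | =.  .=+
+:-=+*+ | =.  .-=
*:...:- | +.   .:
*:....: | +.    .
*:.::.: | +......
--*+=== | :-*+=--
-+@@%#+ | :+@%##+
-+@%%@# | :+@@@@*
-+@##@# | :+@@@@#
-+@%%@# | -+@@@@*
=+@@@@* | -=@@@@+
=-****- | --++++-
=.::::: | -.:::..
=...... | -......
=....-- | -.:-==-
=...:+= | -:+*#%+
=...-*+ | -:*#%@*
=...-*+ | -:+*%@#
=...-*+ | -.=+#@*
=...:=- | -.:=**-
=....:. | -..:-:.
=..:::. | -......
-.-==-= | :::-==-
=-*##++ | -.-+**+
=+%%#** | -.-+*#*
=+%%%%# | -.-+###
==#%%%% | -.=*###
=-*%#** | -.-****
=:=*+== | =.-+=--
=..::.: | - .....
-...::: | -     .
-.:-=== | : .:..:
-.-+*** | -.=+--=
-.-++*# | -:*%***
-..:-+* | -:+#**#
-. .:=* | -.:-=+*
-.  .-= | -   .-=
-.  ..: | -    ..
=...:.: | -  ....
```

Wheels read 4-1-7, the lid stands at about 1.35 rad, the bystanders haven't moved, and the tape is upright. Handing in.

```bash
python3 -c "
from rig import manip
print(manip.sign_off())"
```

```text
the job is handed in; nothing more can be done
None
```

I handed the job in at about 32 s, and no verdict came back. At my last look the wheels read 4-1-7, the latch was fully right and the lid stood open at about 1.35 rad. The tape stood upright on the table, and the oil bottle, tin and pencil had not moved.

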